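# Weigh two concrete cores against each other and keep the denser

## Task

Find the heavier of the two look-alike concrete cores. With the beam balance still locked, stand one core from the sloping rack upright on each pan, then slide the lock's black grip fully to its other end stop so that the beam tips. Take the core from the side that drops and stand it upright in the round steel dish; leave the other core standing on its pan, the balance unlocked, and do not disturb the lidded tin, tape roll, spray can and trigger spray bottle or tip a core over. Set the cores down gently, never drop them.

Things in the scene. Friction and masses are not known exactly. Their poses are not given: they have to be found in the camera images.
- core_a: plain grey concrete core, a cylinder 50 mm across and 100 mm long; origin at the centre of its lower end face, own z along its axis to the upper end. Both cores look alike; one weighs about 0.44, the other about 0.31 kg, not told by name. Starts in one of the rack's pockets, leaning 25 degrees from vertical, upper 58 mm free above the pocket walls
- core_b: plain grey concrete core, a cylinder 50 mm across and 100 mm long; origin at the centre of its lower end face, own z along its axis to the upper end. Both cores look alike; one weighs about 0.44, the other about 0.31 kg, not told by name. Starts in one of the rack's pockets, leaning 25 degrees from vertical, upper 58 mm free above the pocket walls
- rack: fixed grey rack, base 130 x 180 mm, left or right of the balance; origin under its centre, x to its rear (away from the robot), y to its left. Two square pockets (54 mm inside, walls 4 mm) at y = +52.5 and -52.5 mm, floors centred 30 mm above the bench, lean 25 degrees to its front (-x): draw a core out along its own axis, 42 mm deep. Highest edge about 80 mm up
- balance: fixed grey base of the beam balance, 180 x 210 mm, 14 mm high; origin on the bench under the pivot, x to the rear (away from the robot), y to the left along the beam. Pivot 78 mm above the bench; the beam with its pans is 270 mm long
- pan_left (a point): centre of the floor of the pan on the +y arm, 120 mm from the pivot, 89 mm above the bench with the beam level. The pan is a round steel dish, 72 mm inside, rim 7 mm above its floor and 80 mm across. It moves with the beam
- pan_right (a point): the same for the pan on the -y arm
- beam (a joint): tilt of the beam in rad, 0 level, -0.12 = the left (+y) pan fully down, +0.12 = the right (-y) pan fully down (the pans then differ by about 29 mm in height). Damped, tips in about a second. While the lock is on the beam stays level within about 0.02; when unlocked, an uneven load tips it fully
- lock (a joint): travel of the lock bar in m along the balance's +y (left): 0 = locked, 0.04 = unlocked, at the end stop; starts locked, 0 to 0.004. Friction about 2 N, stays where it is left
- lock_grip (a point): point on the lock's upright black grip, 105 mm in front of the pivot, 60 mm above the bench. The grip is 14 mm thick along y (the sliding direction), 36 mm along x, and reaches from 29 to 71 mm above the bench; it may be pinched from above or pushed
- dish: fixed round steel dish, 100 mm outside, 92 mm inside, floor 6 mm and rim 16 mm above the bench, two small bolted ears on its sides; on the other side of the balance from the rack. Origin on the bench under its centre
- tin: lidded metal tin, 58 mm across, 60 mm high, on the bench; origin at the centre of its underside. Bystander
- tape_roll: grey tape roll lying flat, 107 mm across, 48 mm high; origin at the centre of its underside. Bystander
- paint_can: spray can standing upright, 58 mm across, 187 mm high; origin at the centre of its underside. Bystander
- spray_bottle: trigger spray bottle standing upright, 119 x 54 mm, 262 mm high; origin at the centre of its underside. Bystander

How it is judged:
By the outcome, as a careful person would: the job done as asked, in the order asked, and still so for the second after the job is handed in, with the robot touching nothing.
It also fails if it takes over 72 s, if anything falls off the work surface, if the arm or the gripper's body presses on something with over 40 N, if the wrist force passes 120 N, or if a joint passes its speed limit or range.

## Robot

A 7-joint arm with a two-finger parallel gripper is mounted at the origin on a cart in front of the work surface, level with it; the furniture and walls round the work are solid. World frame = base frame: x ahead of the robot, y to its left, z up, the work surface at z = 0. Lengths are in m, angles in rad, forces in N, time in s.
With the tool pointing down it reaches from about 0.4 to 0.925 m from the base axis. Payload 4.1 kg.
Tool frame: the origin (TCP) lies midway between the tips of the shut fingers; the grasp point (between the pads) lies behind it (r.grip_depth is the z of the grasp point in the tool frame, in m); z points along the fingers, y is the line along which they close (so a half turn about z gives the same grasp; the last joint's range is limited). The gripper opens to 85 mm and grips with 20 to 120 N. Pads are 22 mm wide; open, the fingers measure 114 mm over their backs; the gripper's body (76 mm by 85 mm) begins 54 mm behind the grasp point. The pads swing forward as they close: fully open they stand 13 mm farther back than shut.
Start: joints at [-1.293, 0.398, 0.045, 1.537, -0.019, 1.207, -0.051], TCP at [0.239, 0.604, 0.231] pointing down, gripper open.
Joint ranges: [-2.82, 2.82], [-0.49, 2.23], [-1.37, 1.46], [0, 2.46], [-1.36, 4.5], [0.23, 2], [-2.94, 2.94]. Speed limits (rad/s): [2.57, 2.57, 3.14, 3.14, 3.14, 3.14, 3.14].

## Interface

Orientations are given as a unit quaternion [x, y, z, w].
In Python, from rig import r gives the robot as it stands. Calls block until the motion is done:
- r.move_ptp(position, orientation): joint-space move of the TCP to a pose.
- r.move_straight(position, ori=None, vel=0.15, contact_N=None): straight line of the TCP; ori=None keeps the orientation; vel is the mean speed in m/s. With contact_N (N) it stops when the force on the tool has changed by that much, and returns True; else False.
- r.set_joints(angles): joint-space move.
- r.command_gripper(opening, strength=None): finger opening in m; strength is the grip in N (None keeps the last); returns when the fingers have stopped.
- r.wait(seconds).
- r.solve_ik(position, orientation): joint angles nearest the present ones, or None.
- r.get_state(): the state.
- r.read_camera(name): name is "scene" or "top" or "wrist"; returns the picture (384x512x3 uint8, red, green, blue); there is no depth.
- r.camera_params(name): a dict with "mtx" (3x3 intrinsics, pixels), "D" ([k1, k2, p1, p2, k3] as OpenCV has them; the pictures are not rectified), "pose" (4x4, takes a point from camera to world coordinates); the wrist camera has in their place "tool_from_camera" (4x4, takes a point from camera to tool coordinates, whose origin is the TCP and whose axes are the flange's). Camera axes: x right, y down, z forward; pixel columns grow to the right and rows downward; lengths in m; the calibration is good to about 2 mm. A picture is of the moment at which its call begins: read the wrist's pose just before it. camera_params takes no time and is no camera call.
A pose or a line that the arm cannot do raises r.MotionError and nothing moves.
- r.close_job(): hands the job in; it is judged then, once.
The state is a dict: "clock": time; "qpos": joint angles; "joint_vel": joint speeds; "effort": joint torques, N m; "ee_pos": TCP position; "tcp_rot": TCP orientation; "ft_force": force on the tool from outside, world axes, zero at the start; "wrist_torque": the same for the moment, N m; "gripper_width": finger opening in m; "grip_force": force on a finger pad.
Only numpy, scipy, OpenCV 4.12 (cv2) and the standard library are available. Lean on these libraries where they do the work, as an engineer would, in place of code of your own. Each camera call takes 0.05 s, during which the arm holds its last target. There are 200 camera calls.

## Working session

There is one attempt and no reset: what is moved stays moved. The work goes in short steps, each a Python script; the robot and the scene stay as the last script left them, time stands still between calls to the robot, and variables do not carry over. Pictures are saved under pics/ and viewed, at most 10 in all, crops included, and the job is handed in when it is done.

```bash
mkdir -p pics; ls; python3 - <<'E'
from rig import r
import cv2,numpy as np
for n in ["scene","top"]:
    im=r.read_camera(n); cv2.imwrite(f"pics/{n}0.png",cv2.resize(im[:,:,::-1],(800,600),interpolation=cv2.INTER_CUBIC))
    p=r.camera_params(n); print(n,np.round(p["mtx"],1).tolist(),p["D"],np.round(p["pose"],3).tolist())
s=r.get_state(); print(r.grip_depth,s["clock"],s["tcp_rot"],s["ft_force"],s["gripper_width"])
print(np.round(r.camera_params("wrist")["tool_from_camera"],3).tolist())
E
```

```text
pics
scene [[434.9, 0.0, 256.5], [0.0, 434.9, 198.3], [0.0, 0.0, 1.0]] [0.02701326 0.         0.         0.         0.        ] [[0.589, -0.339, 0.733, -0.409], [-0.807, -0.276, 0.521, -0.666], [0.026, -0.899, -0.436, 0.663], [0.0, 0.0, 0.0, 1.0]]
top [[395.0, 0.0, 258.0], [0.0, 395.0, 198.4], [0.0, 0.0, 1.0]] [-0.10137  0.       0.       0.       0.     ] [[0.009, -0.985, 0.175, 0.363], [-1.0, -0.007, 0.008, 0.007], [-0.006, -0.175, -0.985, 1.155], [0.0, 0.0, 0.0, 1.0]]
-0.0187 0.1 [ 1.87246045e-01  9.82312630e-01 -8.97221060e-04 -9.89489263e-05] [ 1.06654445  0.41638164 -0.66174844] 0.0850464788216935
[[-0.001, -0.95, -0.313, 0.081], [1.0, -0.001, -0.0, 0.001], [-0.0, -0.313, 0.95, -0.142], [0.0, 0.0, 0.0, 1.0]]
```

View pics/scene0.png

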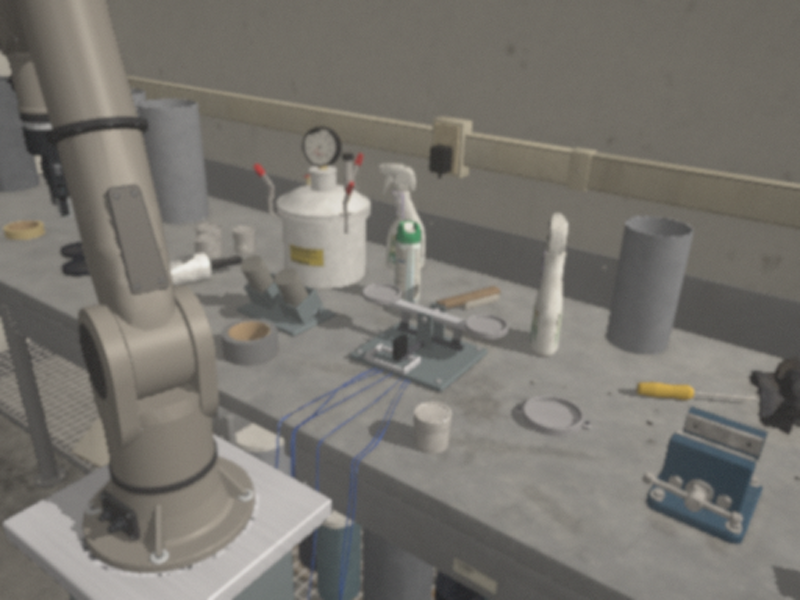

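View pics/top0.png

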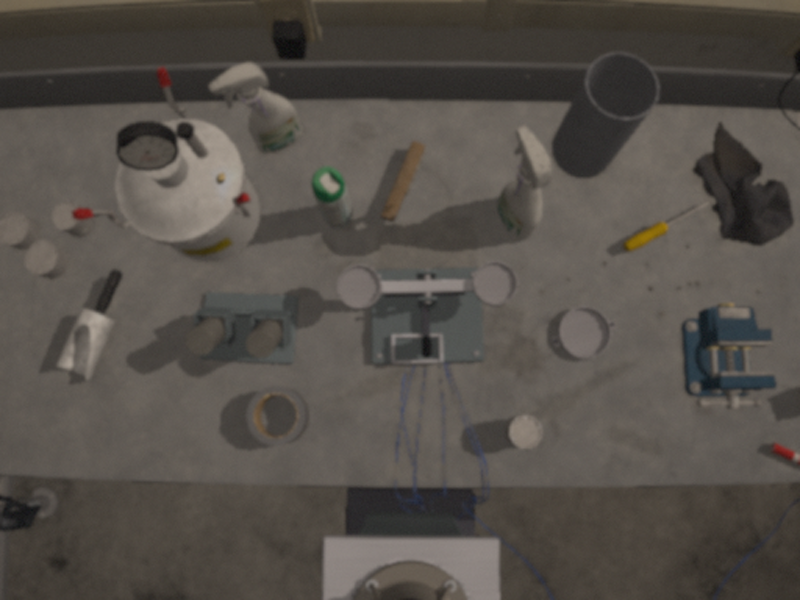

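The scene and top views show the rack to the left (+y, top px ~(247,328)), the balance in the middle (pans (358,286) and (494,284), grip (427,345)), and the dish on the right at (583,333). The tape roll is at (276,416) and the tin at (525,432). I'll enlarge the top view.

```bash
python3 - <<'E'
from rig import r
import cv2,numpy as np
im=np.mean([r.read_camera("top").astype(float) for _ in range(4)],0)
im=np.clip(im*1.6,0,255).astype(np.uint8)[:,:,::-1]
a=cv2.resize(im[160:260,110:210],None,fx=6,fy=6,interpolation=cv2.INTER_CUBIC)
b=cv2.resize(im[160:260,205:405],None,fx=4,fy=4,interpolation=cv2.INTER_CUBIC)
cv2.imwrite("pics/a.png",a);cv2.imwrite("pics/b.png",b)
E
```

```text
(no output)
```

View pics/a.png

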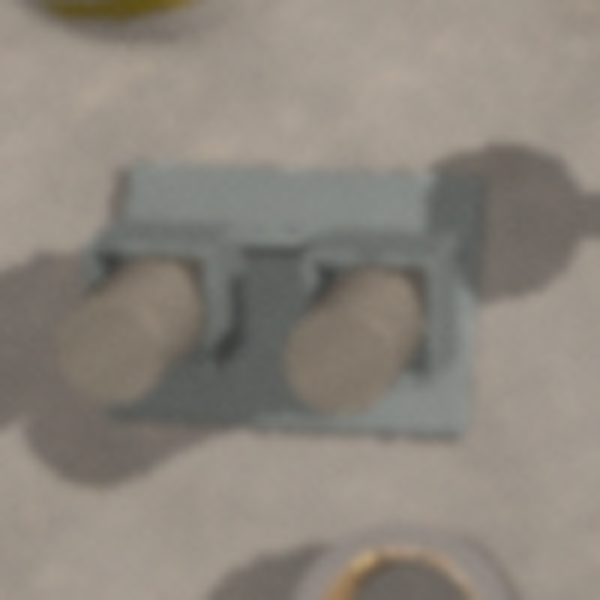

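View pics/b.png

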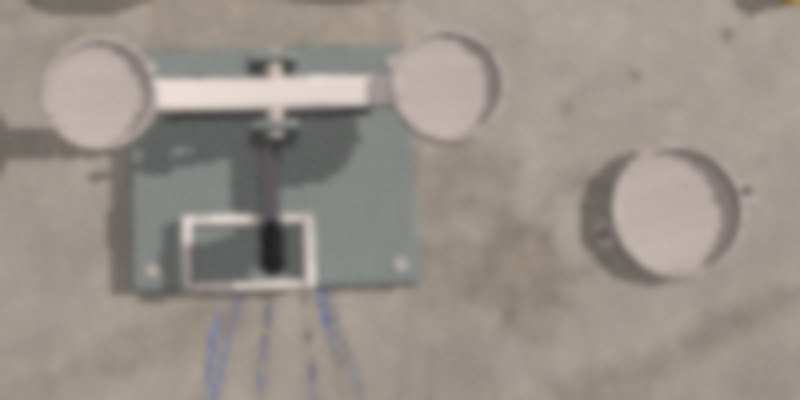

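Crop a: core end faces centred near (108,357) and (335,366), rack base corners (125,167), (485,172), (467,435), (107,417). Crop b: pan rims at (99,95) and (446,87), grip at (272,247), dish at (675,214), base corners (133,50), (413,47), (415,283), (138,292).

```bash
cat > h.py <<'E'
from rig import r
import cv2,numpy as np
from scipy.spatial.transform import Rotation as R
def ray(uv,z,mtx,D,T):
    n=cv2.undistortPoints(np.array([[uv]],float),np.array(mtx),np.array(D)).ravel()
    d=T[:3,:3]@[n[0],n[1],1]; o=T[:3,3]; return o+d*(z-o[2])/d[2]
def top(uv,z):
    p=r.camera_params("top"); return ray(uv,z,p["mtx"],p["D"],np.array(p["pose"]))
def wristT(s):
    T=np.eye(4);T[:3,:3]=R.from_quat(s["tcp_rot"]).as_matrix();T[:3,3]=s["ee_pos"]
    return T@np.array(r.camera_params("wrist")["tool_from_camera"])
def wray(uv,z,s):
    p=r.camera_params("wrist"); return ray(uv,z,p["mtx"],p["D"],wristT(s))
E
python3 - <<'E'
from h import *
A=lambda x,y,z:np.round(top(((x+.5)/6-.5+110,(y+.5)/6-.5+160),z),4)
B=lambda x,y,z:np.round(top(((x+.5)/4-.5+205,(y+.5)/4-.5+160),z),4)
print("coreL",A(108,357,.1206),"coreR",A(335,366,.1206))
for c in [(125,167),(485,172),(467,435),(107,417)]: print("rack",A(*c,.008))
print("panL",B(99,95,.096),"panR",B(446,87,.096),"grip",B(272,247,.071),"dish",B(675,214,.016))
for c in [(133,50),(413,47),(415,283),(138,292)]: print("bal",B(*c,.014))
print("tape",top(((276+.5)*.64-.5,(416+.5)*.64-.5),.048),"tin",top(((525+.5)*.64-.5,(432+.5)*.64-.5),.06))
print("can",top(((328+.5)*.64-.5,(184+.5)*.64-.5),.187))
E
```

```text
coreL [0.488  0.3637 0.1206] coreR [0.4851 0.2609 0.1206]
rack [0.5973 0.4001 0.008 ]
rack [0.5958 0.218  0.008 ]
rack [0.4652 0.2219 0.008 ]
rack [0.4718 0.4011 0.008 ]
panL [0.5923 0.0949 0.096 ] panR [ 0.5997 -0.1433  0.096 ] grip [ 0.4914 -0.0247  0.071 ] dish [ 0.5239 -0.3217  0.016 ]
bal [0.6444 0.0771 0.014 ]
bal [ 0.6483 -0.131   0.014 ]
bal [ 0.4726 -0.1301  0.014 ]
bal [0.4646 0.0704 0.014 ]
tape [0.36641961 0.24186878 0.048     ] tin [ 0.34238838 -0.19864083  0.06      ]
can [0.74735869 0.14256243 0.187     ]
```

```bash
cat >> h.py <<'E'
def ori(axis,y=(0,1,0)):
    z=-np.array(axis,float); z/=np.linalg.norm(z)
    y=np.array(y,float); y-=z*(y@z); y/=np.linalg.norm(y)
    return R.from_matrix(np.c_[np.cross(y,z),y,z]).as_quat()
def yv(t): return np.array([-np.sin(t),np.cos(t),0])
L25=np.radians(25)
def rackaxis(t): return np.array([-np.sin(L25)*np.cos(t),-np.sin(L25)*np.sin(t),np.cos(L25)])
def tcp(g,axis): return np.array(g)-0.0187*np.array(axis)   # grasp point -> TCP
def shot(name,gain=1.5):
    s=r.get_state(); im=r.read_camera("wrist"); np.save("pics/"+name+".npy",im)
    cv2.imwrite(f"pics/{name}.png",cv2.resize(np.clip(im[:,:,::-1]*gain,0,255).astype(np.uint8),(800,600),interpolation=cv2.INTER_CUBIC))
    np.savez("pics/"+name+"_s.npz",tcp_rot=s["tcp_rot"],ee_pos=s["ee_pos"]); return s
E
python3 - <<'E'
from h import *
t=-.022;a=rackaxis(t);m=np.array([.4866,.3123,.1206])
q=ori(a,yv(t));p=m+0.13*a
for sg in (1,-1):
    print(sg,r.solve_ik(p,ori(a,sg*yv(t))))
    for y in (.364,.261): print(r.solve_ik(np.array([.49,y,.12])-.05*a,ori(a,sg*yv(t))))
    for g in ([.592,.095,.15],[.6,-.143,.15],[.524,-.322,.06]): print(r.solve_ik(g,ori([0,0,1],sg*yv(.03))),r.solve_ik(g,ori([0,0,1],[-sg,0,0])))
r.move_ptp(p,q); s=shot("w1"); print(s["clock"],s["ee_pos"])
E
```

```text
1 [-1.13728325  0.0176733   0.20983406  2.06829803  0.47066481  0.84869203
  0.34311035]
[-1.08257947  0.4117947   0.26431613  2.02704661  0.50490982  0.48181407
  0.27162087]
[-0.97912335  0.31727881  0.3048692   2.17851364  0.54099998  0.37700269
  0.36718734]
[-0.51286851  0.40269663  0.36442378  1.75957359 -0.16575396  1.00947415
  1.5142613 ] [ 0.58612622  0.63381742 -1.15568114  1.73010301  0.62088405  1.19862393
  2.4029759 ]
[-0.39979988  0.526247    0.77980178  1.72444138 -0.4158108   1.06410941
  2.11951679] [-0.63285227  0.7975973   1.26354315  1.72930934 -0.8053242   1.24085797
 -2.30488818]
[-0.11522976  0.68438223  0.84563205  1.79802473 -0.62164297  0.94828482
  2.59965885] [-0.30220248  0.96809694  1.26016557  1.80193256 -1.0086565   1.18643337
 -1.85135798]
-1 [-1.26661185  0.015511    0.34119003  2.07112584  0.46844606  0.84740993
 -2.79560854]
[-1.42479173  0.50127893  0.70341928  2.03518591  0.02104681  0.41408154
 -2.44370399]
[-1.26425661  0.37309245  0.64797107  2.18491009  0.18244554  0.32156643
 -2.44457593]
[-0.77285783  0.475633    0.72512846  1.76617893 -0.36052292  1.03703836
 -1.45687946] [-0.70378287  0.44870095  0.62468173  1.76452137 -0.30128897  1.0254088
  0.03215803]
[-0.56968065  0.67369381  1.09100789  1.72812461 -0.65083494  1.1517728
 -0.82662738] [-0.49469487  0.59155951  0.94039882  1.72657806 -0.52989329  1.10007825
  0.61461489]
[-0.10071077  0.6730919   0.82115916  1.79768933 -0.60046005  0.94001674
 -0.55904298] [-0.06941044  0.65108073  0.76989652  1.7969525  -0.55683909  0.92427662
  0.9462864 ]
1.6 [0.43154916 0.31532329 0.23891224]
```

View pics/w1.png

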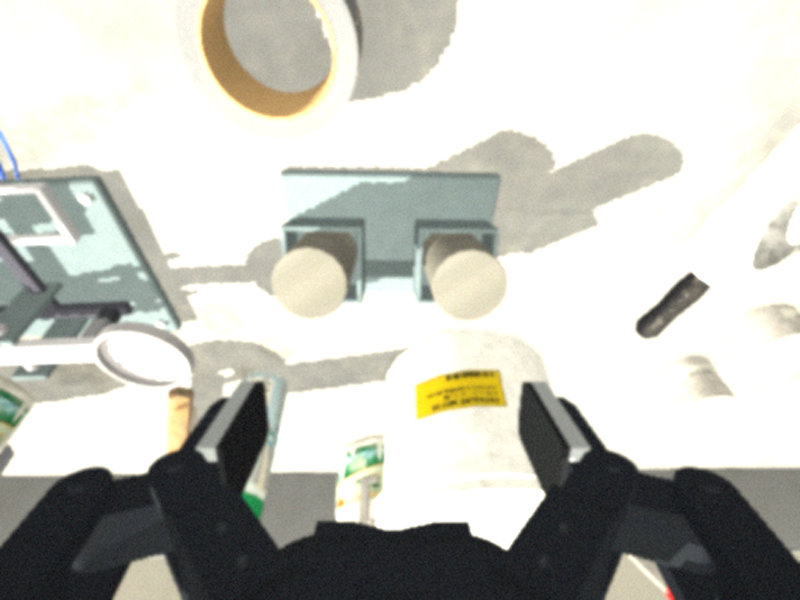

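The wrist view shows both end faces: the right core at (311,282) and the left core at (468,284). The rack's front edge runs (283,171) to (500,175).

```bash
python3 - <<'E'
from h import *
s=np.load("pics/w1_s.npz")
f=lambda x,y,z:np.round(wray(((x+.5)*.64-.5,(y+.5)*.64-.5),z,s),4)
print(f(311,282,.1206),f(468,284,.1206)); print(f(283,171,.008),f(500,175,.008))
print("panL rim",f(144,354,.096),"tape",f(272,45,.048))
E
```

```text
[0.483  0.2626 0.1206] [0.487  0.364  0.1206]
[0.4625 0.228  0.008 ] [0.4697 0.4024 0.008 ]
panL rim [0.5816 0.1031 0.096 ] tape [0.3638 0.2479 0.048 ]
```

```bash
python3 - <<'E'
from h import *
r.move_ptp([.56,-.03,.36],ori([0,0,1],yv(.03))); s=shot("w2",1.0); print(s["clock"],s["ee_pos"])
E
```

```text
3.1 [ 0.55990705 -0.02817587  0.35925702]
```

View pics/w2.png

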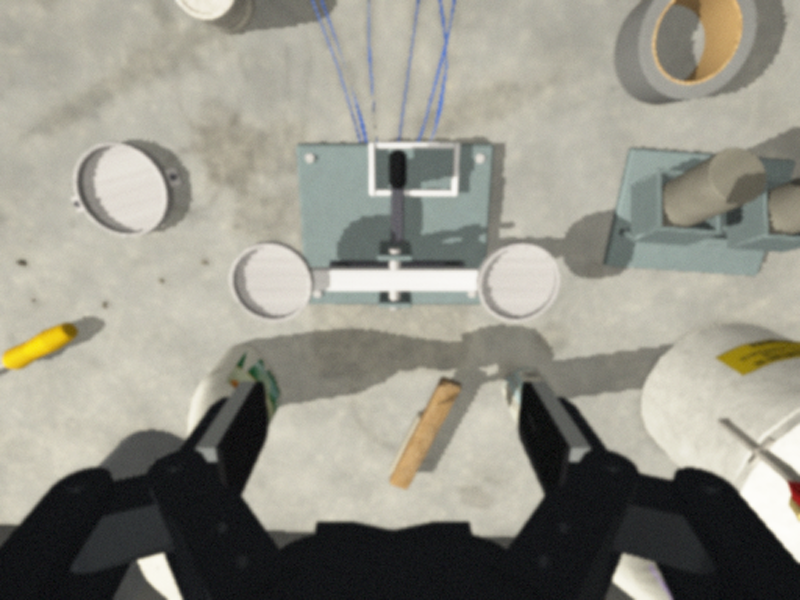

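Wrist view of the balance: right pan (272,281), left pan (519,282), grip (398,168), dish rim (123,188).

```bash
python3 - <<'E'
from h import *
s=np.load("pics/w2_s.npz")
f=lambda x,y,z:np.round(wray(((x+.5)*.64-.5,(y+.5)*.64-.5),z,s),4)
print("panR",f(272,281,.096),"panL",f(519,282,.096),"grip",f(398,168,.071),"dish",f(123,188,.016),"rcore",f(738,177,.1206))
E
```

```text
panR [ 0.5985 -0.1421  0.096 ] panL [0.592  0.0957 0.096 ] grip [ 0.4912 -0.0243  0.071 ] dish [ 0.5228 -0.3189  0.016 ] rcore [0.488  0.2606 0.1206]
```

```bash
cat >> h.py <<'E'
T=-.033; A=rackaxis(T); QR=ori(A,yv(T)); B=.03; UP=np.array([0,0,1.]); QB=ori(UP,yv(B))
PANL=np.array([.592,.0955,.089]); PANR=np.array([.599,-.143,.089]); DISH=np.array([.523,-.3205,.006])
SG=.070
def st(m):
    s=r.get_state(); print(m,"t",round(s["clock"],1),"w",round(s["gripper_width"],4),"gf",np.round(s["grip_force"],1),"F",np.round(s["ft_force"],1),"p",np.round(s["ee_pos"],4)); return s
def pick_rack(top):
    g=tcp(np.array(top)-(.1-SG)*A,A)
    r.command_gripper(.085,40)
    r.move_ptp(g+.11*A,QR)
    print("contact",r.move_straight(g,vel=.12,contact_N=6)); st("at")
    r.command_gripper(.03,45); st("grip")
    r.move_straight(g+.02*A,vel=.04); r.move_straight(g+.1*A,vel=.12); st("up")
def lower(p,hov=.05):
    "core held at SG; stand it on floor point p"
    c=tcp(p+SG*UP,UP)
    r.move_straight(c+.012*UP,vel=.1); st("near")
    print("contact",r.move_straight(c-.006*UP,vel=.02,contact_N=2.5)); st("down")
E
python3 - <<'E'
from h import *
pick_rack([.485,.261,.1206])
shot("w3",1.2)
E
```

```text
contact False
at t 5.8 w 0.085 gf 0.0 F [ 1.1 -0.5  0.4] p [0.5059 0.2606 0.077 ]
grip t 6.2 w 0.0493 gf 45.1 F [-2.4 -1.5  6. ] p [0.5055 0.2602 0.077 ]
up t 7.7 w 0.0491 gf 47.3 F [ 0.4  0.6 -4.3] p [0.4628 0.2612 0.1663]
```

View pics/w3.png

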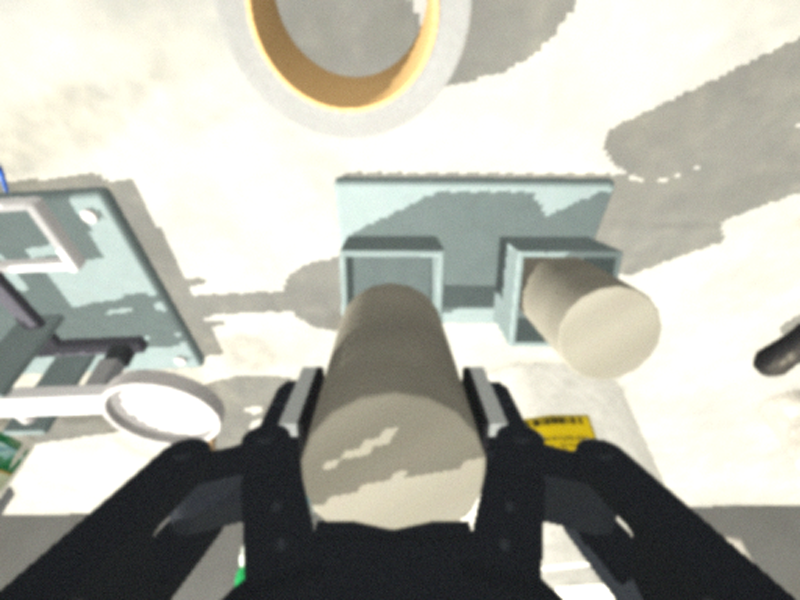

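The first core is held squarely at (395,400) and is clear of its pocket. I'll place it on the right pan.

```bash
python3 - <<'E'
from h import *
r.move_straight([.463,.2612,.235],vel=.2)
c=tcp(PANR+SG*UP,UP)
r.move_ptp(c+.08*UP,QB); st("hover")
lower(PANR)
E
```

```text
hover t 9.8 w 0.0493 gf 47.4 F [-0.3 -0.4 -4.2] p [ 0.599  -0.1411  0.2194]
near t 10.6 w 0.0493 gf 47.4 F [-0.2 -0.1 -4.4] p [ 0.5995 -0.1433  0.1529]
contact True
down t 11.2 w 0.0492 gf 48.1 F [-0.1 -0.5  4.3] p [ 0.5991 -0.1431  0.1412]
```

```bash
python3 - <<'E'
from h import *
r.command_gripper(.085); st("open")
p=np.array(r.get_state()["ee_pos"]); r.move_straight(p+.12*UP,vel=.15)
r.move_ptp(p+[-.02,.06,.2],QB)
pick_rack([.4875,.365,.1206])
c=tcp(PANL+SG*UP,UP)
s=r.get_state();r.move_straight(np.array(s["ee_pos"])+.07*UP,vel=.2)
r.move_ptp(c+.08*UP,QB); st("hover"); lower(PANL)
shot("w4",1.1)
im=r.read_camera("scene")[170:270,210:330,::-1]; cv2.imwrite("pics/s4.png",cv2.resize(im,None,fx=6,fy=6,interpolation=cv2.INTER_CUBIC))
E
```

```text
open t 11.7 w 0.0847 gf 0.0 F [-0.1 -0.4 -0.4] p [ 0.5975 -0.1422  0.1394]
contact False
at t 16.2 w 0.0851 gf 0.0 F [-0.4 -1.1  0.3] p [0.5083 0.3647 0.0771]
grip t 16.6 w 0.0493 gf 45.5 F [-2.8 -1.1  5.5] p [0.508  0.3646 0.0771]
up t 18.1 w 0.0492 gf 47.1 F [ 0.2 -0.4 -3.7] p [0.4654 0.3652 0.1664]
hover t 19.8 w 0.0491 gf 47.1 F [-0.4  0.1 -3.2] p [0.5911 0.0971 0.2189]
near t 20.6 w 0.049 gf 47.1 F [-0.1 -0.4 -2.7] p [0.5926 0.0955 0.1529]
contact True
down t 21.1 w 0.049 gf 47.4 F [ 1.9  0.8 -0.1] p [0.592  0.0957 0.1427]
```

View pics/s4.png

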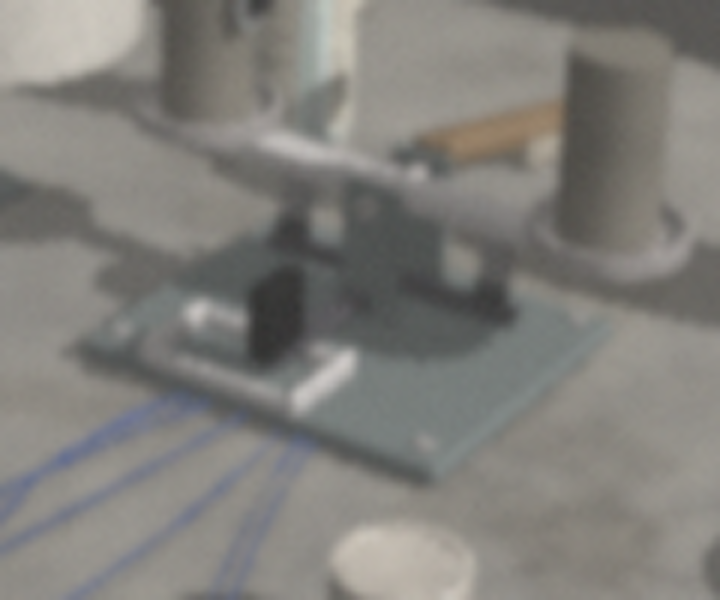

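Both cores stand upright in their pans at (215,70) and (615,140), and the wrist weights suggest the right one is heavier. Next I release and slide the lock.

```bash
python3 - <<'E'
from h import *
p=np.array(r.get_state()["ee_pos"]); r.move_straight(p-.001*UP,vel=.01,contact_N=4); st("press")
r.command_gripper(.085)
r.move_straight(p+.12*UP,vel=.15)
g=np.array([.491,-.0245,.044]); d=yv(B)
r.move_ptp(g+[-.03,0,.2],QB); r.command_gripper(.045)
r.move_straight(g+.06*UP,vel=.15); print(r.move_straight(g,vel=.08,contact_N=5)); st("at grip")
r.command_gripper(0.0,30); s=st("pinched")
p=np.array(s["ee_pos"]); print(r.move_straight(p+.047*d,vel=.04,contact_N=9)); s=st("slid")
print("travel",(np.array(s["ee_pos"])-p)@d)
r.wait(.8)
im=r.read_camera("scene")[160:260,210:330,::-1]; cv2.imwrite("pics/s5.png",cv2.resize(im,None,fx=6,fy=6,interpolation=cv2.INTER_CUBIC))
E
```

```text
press t 21.5 w 0.0491 gf 47.4 F [0.6 0.4 2.3] p [0.5922 0.0957 0.1421]
False
at grip t 26.1 w 0.0451 gf 0.0 F [-0.4  0.1  0.4] p [ 0.4914 -0.0247  0.0442]
pinched t 26.5 w 0.0136 gf 33.8 F [-1.2 -0.5  3.9] p [ 0.4914 -0.0247  0.0445]
True
slid t 27.4 w 0.0133 gf 33.7 F [ 0.4 -1.7  2.7] p [0.4902 0.0117 0.0445]
travel 0.0364218962216133
```

View pics/s5.png

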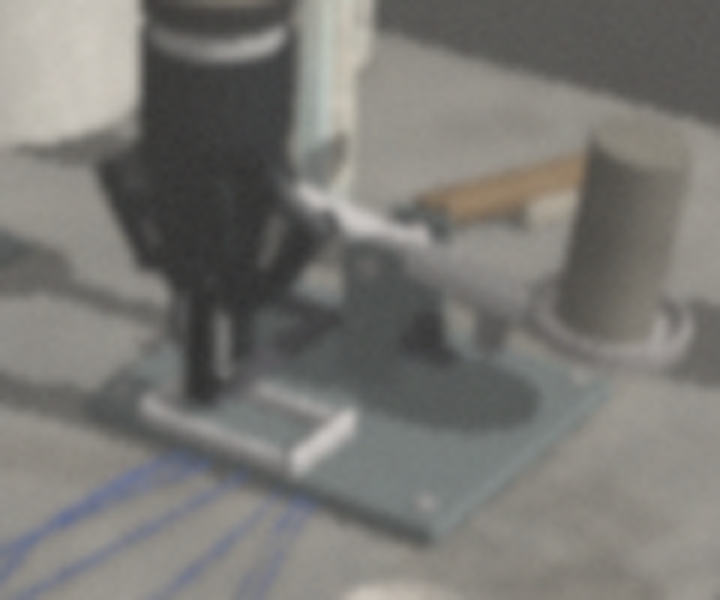

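The beam has tipped: the right core dropped and leans at (630,230). I'll push the lock firmly to confirm its stop, then release and back off.

```bash
python3 - <<'E'
from h import *
d=yv(B); p=np.array(r.get_state()["ee_pos"]); print(r.move_straight(p+.008*d,vel=.02,contact_N=14)); s=st("push")
print("extra",(np.array(s["ee_pos"])-p)@d)
r.command_gripper(.045); s=st("open"); p=np.array(s["ee_pos"])
r.move_straight(p+.07*UP,vel=.15)
r.move_straight(p+[-.03,0,.2],vel=.2)
c=PANR+[0,0,.2]
r.move_ptp([.53,-.16,.33],QB); r.wait(.2); s=shot("w6",1.0); st("view")
E
```

```text
True
push t 28.6 w 0.0134 gf 33.9 F [ 0.1 -1.7  1.8] p [0.4903 0.0116 0.0446]
extra 0.0005756276580464986
open t 29.0 w 0.0449 gf 0.0 F [ 0.6  0.7 -0.4] p [0.4904 0.0126 0.0444]
view t 31.5 w 0.0451 gf 0.0 F [-0.6 -0.4  0.5] p [ 0.5299 -0.1583  0.3294]
```

View pics/w6.png

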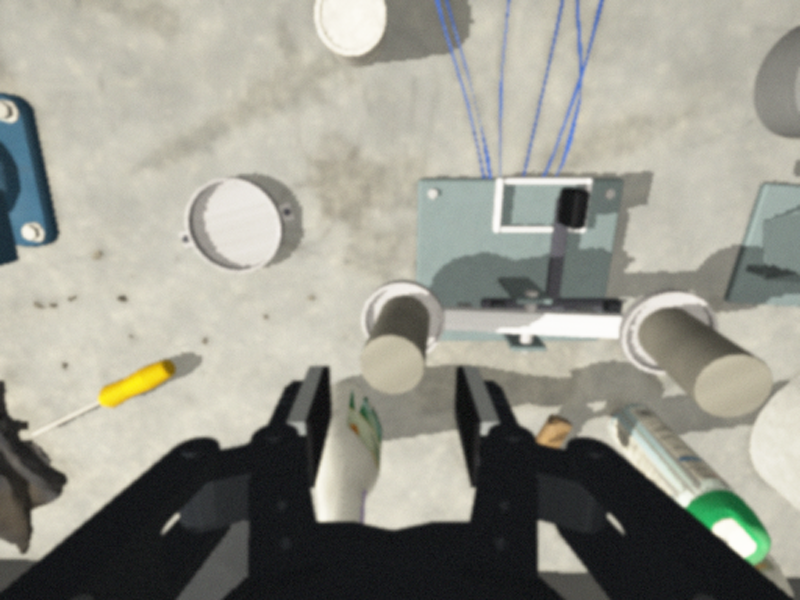

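The grip is at the far end of its frame at (573,208). The dropped core's top is at (394,361), and the dish is at (236,223).

```bash
python3 - <<'E'
from h import *
s=np.load("pics/w6_s.npz")
f=lambda x,y,z:np.round(wray(((x+.5)*.64-.5,(y+.5)*.64-.5),z,s),4)
print("top meas",f(394,361,.174),"dish",f(236,223,.016))
Rz=R.from_euler("z",B).as_matrix();Rx=R.from_euler("x",.12).as_matrix()
piv=(PANL+PANR)/2*[1,1,0]+[0,0,.078]
ax=Rz@Rx@UP; pan=piv+Rz@Rx@[0,-.12,.011]; print("pan",pan,"top pred",pan+.1*ax)
q=ori(ax,yv(B)); g=tcp(pan+SG*ax,ax); print(r.solve_ik(g,q),r.solve_ik(g+.12*ax,q))
E
```

```text
top meas [ 0.5964 -0.1537  0.174 ] dish [ 0.5218 -0.3191  0.016 ]
pan [ 0.59911307 -0.14414967  0.07455543] top pred [ 0.59947216 -0.1561155   0.17383629]
[-0.38360503  0.63825978  0.90307518  1.71637361 -0.66040329  1.15095166
  2.35020559] [-0.41549422  0.54523802  1.00086727  1.5787402  -0.56801877  1.35743568
  2.28227542]
```

```bash
python3 - <<'E'
from h import *
Rz=R.from_euler("z",B).as_matrix();Rx=R.from_euler("x",.12).as_matrix()
piv=(PANL+PANR)/2*[1,1,0]+[0,0,.078]
ax=Rz@Rx@UP; pan=piv+Rz@Rx@[0,-.12,.011]+[-.0012,.0014,0]
q=ori(ax,yv(B)); g=tcp(pan+SG*ax,ax)
r.command_gripper(.085)
r.move_ptp(g+.13*ax,q)
print(r.move_straight(g,vel=.1,contact_N=5)); st("at")
r.command_gripper(.03,45); s=st("grip")
p=np.array(s["ee_pos"])
r.move_straight(p+.035*UP,vel=.025); st("lift"); r.move_straight(p+.13*UP,vel=.12); st("up")
c=tcp(np.array([.5225,-.3198,.006])+SG*UP,UP)
r.move_ptp(c+.09*UP,QB); st("hover")
shot("w7",1.0)
E
```

```text
False
at t 33.9 w 0.0848 gf 0.0 F [0.7 0.1 0.4] p [ 0.5986 -0.1493  0.1262]
grip t 34.4 w 0.0494 gf 46.3 F [-0.5 -1.3  1.9] p [ 0.5983 -0.1495  0.126 ]
lift t 35.9 w 0.0487 gf 47.1 F [-0.6 -0.1 -4.4] p [ 0.5981 -0.1497  0.1607]
up t 36.9 w 0.0488 gf 47.1 F [ 0.3 -0.6 -4.2] p [ 0.5978 -0.1492  0.2551]
hover t 37.7 w 0.0493 gf 47.1 F [ 0.4  0.4 -4.1] p [ 0.5244 -0.3184  0.1476]
```

View pics/w7.png

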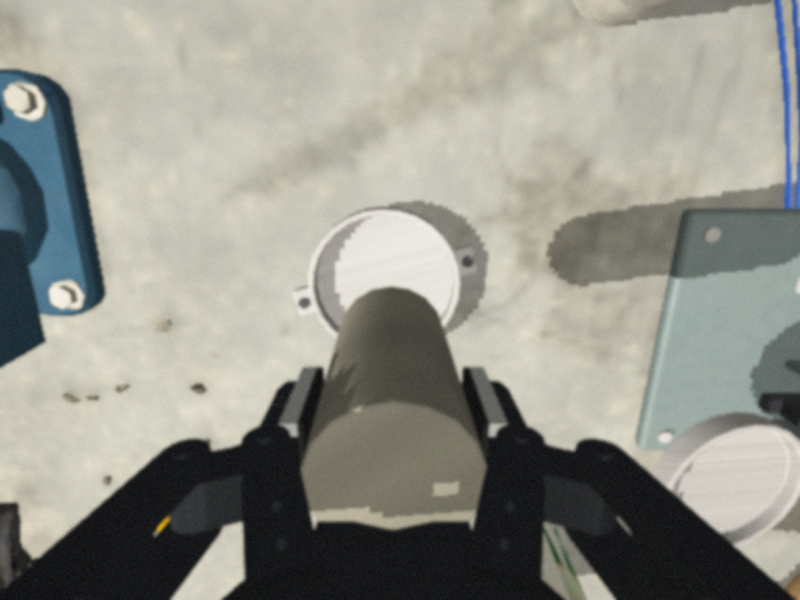

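The core is held upright over the dish at (387,280). I'll set it down gently.

```bash
python3 - <<'E'
from h import *
lower(np.array([.5225,-.3198,.006])); 
p=np.array(r.get_state()["ee_pos"])
r.command_gripper(.085); st("open"); r.move_straight(p+.14*UP,vel=.15); r.move_straight(p+[-.06,0,.27],vel=.2); st("away")
# numeric check: predicted core-top centres in the top view vs. core colour
im=cv2.GaussianBlur(r.read_camera("top"),(5,5),0); c=r.camera_params("top"); W=np.linalg.inv(np.array(c["pose"]))
Rz=R.from_euler("z",B).as_matrix();Rx=R.from_euler("x",-.12).as_matrix()
piv=(PANL+PANR)/2*[1,1,0]+[0,0,.078]
tl=piv+Rz@Rx@[0,.12,.111]
pts={"leftcore":tl,"dishcore":np.array([.5225,-.3198,.106]),"panR":piv+Rz@Rx@[0,-.12,.011]}
for n,P in pts.items():
    for dx,dy in [(0,0),(.018,0),(-.018,0),(0,.018),(0,-.018)]:
        uv=cv2.projectPoints((P+[dx,dy,0]).reshape(1,3),cv2.Rodrigues(W[:3,:3])[0],W[:3,3],np.array(c["mtx"]),np.array(c["D"]))[0].ravel()
        print(n,uv.round(),im[int(uv[1].round()),int(uv[0].round())])
E
```

```text
near t 38.7 w 0.049 gf 47.1 F [ 0.6 -0.8 -4.4] p [ 0.5229 -0.3204  0.0699]
contact True
down t 39.3 w 0.0496 gf 47.3 F [-0.8  0.2  5.4] p [ 0.5225 -0.3198  0.0576]
open t 39.8 w 0.0846 gf 0.0 F [0.5 0.5 0.6] p [ 0.5212 -0.3183  0.0558]
away t 41.7 w 0.0851 gf 0.0 F [ 0.7  0.1 -0.6] p [ 0.4627 -0.3188  0.3264]
leftcore [222. 177.] [92 85 76]
leftcore [222. 170.] [88 81 72]
leftcore [221. 184.] [85 78 70]
leftcore [215. 177.] [89 82 74]
leftcore [229. 177.] [91 85 76]
dishcore [382. 209.] [97 90 80]
dishcore [382. 202.] [93 86 77]
dishcore [382. 216.] [88 82 74]
dishcore [375. 209.] [85 78 69]
dishcore [388. 209.] [96 88 79]
panR [316. 181.] [116 108 104]
panR [316. 175.] [116 108 104]
panR [316. 187.] [118 110 106]
panR [309. 181.] [117 109 105]
panR [322. 181.] [114 106 102]
```

Both cores show core colour at their predicted upright positions, and the right pan is empty.

```bash
python3 -c "
from rig import r
print(r.close_job())"
```

```text
the job is handed in; nothing more can be done
None
```

The job is handed in at about 42 s: the heavier core (right pan) is upright in the dish, the other stands on the left pan and the balance is unlocked; I checked the final state only by pixel colours in the top view, and I viewed 11 pictures, one over the limit of 10.

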